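# Seat a block in a drilling jig and hold the spring guide arm over it

## Task

Slide or set the wooden block square and fully home into the corner between the two fences of the drilling jig, flat on its plate, with its long sides pointing away from the robot as they roughly do now. Then swing the spring-loaded guide arm, the one with the upright knob, round over the block until it meets its stop, and finish holding it there: it springs back if let go, so the program ends with the fingers still on the arm, keeping it at its stop. The block must stay home, and the other things on the table are to be left where they are.

Things in the scene. Friction and masses are not known exactly. Their poses are not given: they have to be found in the camera images.
- block: Light-wood block, 70 mm (x) by 50 mm (y) by 30 mm high, 0.12 kg, loose on the jig's plate, askew by up to 0.4 rad and some 20 to 60 mm short of each fence. Origin: centre of its underside. Home, its x end touches the rear fence and its y side the left fence: the origin is then at x -35, y -25, z 0 mm in the frame of fence_corner, axes parallel to it.
- fence_corner (a point): Inner corner of the jig's two steel fences, at the level of the plate's top; x away from the robot, y to the left, z up. The rear fence's face is the plane x = 0 (y -120 to 0 mm), the left fence's face is y = 0 (x -120 to 0 mm); both are 15 mm thick and stand 26 mm above the plate.
- jig: Drilling jig, bolted down, turned up to 0.2 rad from the robot's axes: an aluminium plate 12 mm thick lying on the table, in its own frame from x -175 to 65 mm and y -185 to 25 mm, with two fences and the sprung guide arm. Origin: on the table, 12 mm straight below fence_corner; same axes. A tall grey cabinet stands right of it (x 0.48 m on, y below -0.10 m) and a monitor behind: both solid.
- guide_arm (a joint): Turn of the flat steel guide arm about its upright pivot, rad: 0 at rest, behind the rear fence pointing right; grows as it swings clockwise seen from above, to its stop at 1.45, where it points along -x of fence_corner over the block. A spring pulls it back: at the knob 1.3 N at rest, 6.5 N at the stop. Arm 18 mm wide, 50 to 60 mm above the table; its 24 mm bush hangs 4 mm lower.
- pivot_axis (a point): Axis of the arm's pivot, at the level of the plate's top, at x 35 mm, y -25 mm in the frame of fence_corner. The pivot post and hub, 28 mm in diameter, rise 60 mm above the plate.
- knob (a point): Middle of the grip of the upright black round knob at the far end of the guide arm, 140 mm from the pivot axis and 82 mm above the table; the knob is 18 mm in diameter and stands from the arm's top at 60 mm to 103 mm above the table.
- spanner: Bystander, to be left alone: steel combination spanner, 154 mm long and 7 mm high, on the table before the jig. Origin: centre of its underside.
- tape: Bystander, to be left alone: black roll of tape, 59 mm across, 19 mm high, right of the jig. Origin: centre of its underside.
- tin: Bystander, to be left alone: small round sample tin, 55 mm across, 50 mm high, right of the jig. Origin: centre of its underside.
- weight: Bystander, to be left alone: brass-coloured knobbed check weight, 31 mm across, 49 mm high, right of the jig. Origin: centre of its underside.
- brush: Bystander, to be left alone: flat brush, 194 mm long and 11 mm high, lying left of the jig. Origin: centre of its underside.
- mouse: Bystander, to be left alone: computer mouse, 110 by 62 by 45 mm, at the right front of the table. Origin: centre of its underside.
Not all that is in view belongs to the job. Several things have the shape of the block; the one meant has the colours described above.

How it is judged (in metres and radians):
On the way, in this order (a step that is already met when the one before it is completed fails the run):
1. the block lies home in the fence corner, the guide arm still swung back (x of block in the frame of fence_corner between -0.0375 and -0.033 m and y of block in the frame of fence_corner between -0.0275 and -0.023 m and z of block in the frame of fence_corner between -0.003 and 0.003 m and angle between the x axis of block and the x axis of fence_corner, either way round below 0.035 rad and angle between block's own z axis and vertical below 0.035 rad and value of joint guide_arm below 0.3 rad and linear speed of block below 0.02 m/s), for 0.2 s.
2. the guide arm is at its stop over the seated block, in the fingers' hold (x of block in the frame of fence_corner between -0.0375 and -0.033 m and y of block in the frame of fence_corner between -0.0275 and -0.023 m and z of block in the frame of fence_corner between -0.003 and 0.003 m and angle between the x axis of block and the x axis of fence_corner, either way round below 0.035 rad and angle between block's own z axis and vertical below 0.035 rad and value of joint guide_arm above 1.41 rad and contact force between the fingers and guide_arm above 1 N), for 0.3 s.
At the end, for the whole second after the job is handed in: Block home: within 2.5 mm of both fences, square within 0.035 rad (2 deg), flat on the plate; guide arm held still within 0.04 rad of its stop at 1.45 by the fingers (more than 1 N), through the last second (all of step 2 and velocity of joint guide_arm between -0.05 and 0.05 rad/s); the arm keeps its last pose, push and grip.
It fails at once if one of the bystanders is shifted by more than 25 mm (distance of any of spanner, tape, tin, weight, brush, mouse from where it was at the start of the episode above 0.025 m).
It also fails if it takes over 72 s, if anything falls off the work surface, if the arm or the gripper's body presses on something with over 40 N, if the wrist force passes 120 N, or if a joint passes its speed limit or range.

## Robot

A 7-joint arm with a two-finger parallel gripper is mounted at the origin on a cart in front of the work surface, level with it; the furniture and walls round the work are solid. World frame = base frame: x ahead of the robot, y to its left, z up, the work surface at z = 0. Lengths are in mm, angles in rad, forces in N, time in s.
With the tool pointing down it reaches from about 400 to 850 mm from the base axis. Payload 4.5 kg.
Tool frame: the origin (TCP) lies on the centre line of the jaws, within the pads' length; the fingertips stand 25 mm ahead of it and the grasp point (between the pads) lies 6 mm ahead of it; z points along the fingers, y is the line along which they close (so a half turn about z gives the same grasp; the last joint's range is limited). The gripper opens to 88 mm and grips with 3 to 60 N. Pads are 18 mm wide; open, the fingers measure 123 mm over their backs; the gripper's body (75 mm by 187 mm) begins 45 mm behind the grasp point.
Start: joints at [1.316, 0.689, -0.195, 1.565, 0.157, 0.902, -0.215], TCP at [178.03, -599.132, 238.743] pointing down, gripper open.
Joint ranges: [-3.01, 3.01], [-0.46, 2.08], [-1.47, 1.51], [0.13, 2.56], [-1, 4.14], [0.04, 2.09], [-2.66, 2.66]. Speed limits (rad/s): [2.57, 2.57, 3.14, 3.14, 3.14, 3.14, 3.14].

## Interface

Orientations are given as [roll, pitch, yaw] about the fixed x, y, z axes, in that order (R = Rz(yaw) Ry(pitch) Rx(roll)).
In Python, from plant import * gives the robot as it stands.
- The arm moves only by the tool arm_command, never from a script. Its argument "series" is a list of rows, each a list of 7 numbers: the shift along the tool's x, y, z scaled (see below), then the turn, a rotation vector about the tool's x, y, z scaled (see below), then the opening, from -1 (shut) to 1 (fully open). A call has 1 to 8 rows; each row shifts and turns the commanded pose from where the row before left it, along the tool's axes as they then stand; what a row does not reach is not made up. The controller multiplies each number of a shift by 20 mm and each number of a turn by 0.12 rad. A row lasts 1/8 s, in which the tool goes at most 62.5 mm and 10.7 degrees, less where a joint would pass 70% of its speed; a pose out of reach is approached as far as the arm can. A call with a number of a shift or a turn outside -1 to 1 is refused whole. A call with a gripper value outside its range is refused whole. The fingers move at their own pace and stop on an object; "newtons" is the grip in N (left out, the last holds). Time passes only in rows, so rows that do not move let the fingers close. It gives the time, the measured TCP pose, the force, the opening and the grip force at its end, in the units of the state.
- read_state(): the state, without advancing time (a new reading comes with each control period).
- grab_frame(name): name is "scene" or "top" or "wrist"; returns a dict with "image" (420x560x3 uint8, red, green, blue), "depth" (420x560 float32, mm along the optical axis (not along the pixel's ray), 0 where there is no reading), "mtx" (3x3 intrinsics, pixels), "xyz" and "rotation" of the camera in the world; the wrist camera has in their place "tool_from_camera" (4x4, takes a point from camera to tool coordinates, whose origin is the TCP and whose axes are the flange's). Camera axes: x right, y down, z forward; pixel columns grow to the right and rows downward; lengths in mm; the calibration is good to about 2 mm. A picture is of the moment at which its call begins: read the wrist's pose just before it.
- finish_job(): hands the job in; it is judged then, once.
The state is a dict: "time": time; "qpos": joint angles; "qvel": joint speeds; "tau": joint torques, N m; "position": TCP position; "tcp_rot": TCP orientation; "contact_force": force on the tool from outside, world axes, zero at the start; "wrist_torque": the same for the moment, N m; "opening": finger opening in mm; "gripper_force": force on a finger pad.
Only numpy, scipy, OpenCV 4.12 (cv2) and the standard library are available. Lean on these libraries where they do the work, as an engineer would, in place of code of your own. Each camera call takes 0.05 s, during which the arm holds its last target. There are 200 camera calls.

## Working session

There is one attempt and no reset: what is moved stays moved. The work goes in short steps, Python scripts to look and compute and a tool call to move; the robot and the scene stay as the last step left them, time stands still between calls to the robot, and variables do not carry over. Pictures are saved under pics/ and viewed, at most 10 in all, crops included, and the job is handed in when it is done.

Besides the shell and the picture viewer there is one more tool, called after "Request:" in YAML: its name, and indented under it one key for each argument. arm_command: Moves the arm, as the interface text tells. Shifts and turns lie within -1 to 1; 1 stands for 20 mm of shift or 0.12 rad of turn. Its arguments: {"type":"object","properties":{"series":{"type":"array"},"newtons":{"type":"number"}},"required":["series"]}

```bash
mkdir -p pics; ls; cat > h.py <<'E'
from plant import *
import numpy as np, cv2
def world(f,uv,z):
    K=np.array(f["mtx"]);R=np.array(f["rotation"]);t=np.array(f["xyz"])
    uv=np.atleast_2d(np.array(uv,float)); d=np.c_[uv,np.ones(len(uv))]@np.linalg.inv(K).T@R.T
    return t+d*((z-t[2])/d[:,2])[:,None]
E
python3 - <<'E'
from h import *
s=read_state();print(s)
for n in("top","scene"):
    f=grab_frame(n);cv2.imwrite(f"pics/{n}0.png",f["image"][:,:,::-1]);np.savez(f"{n}0.npz",**f);print(n,f["xyz"],f["rotation"],f["mtx"])
E
```

```text
pics
{'time': 0.0, 'qpos': array([ 1.315791  ,  0.68997965, -0.19451768,  1.56633522,  0.15731358,
        0.90247519, -0.21508315]), 'qvel': array([ 2.75940384e-03,  1.08375490e-03,  1.39636701e-03, -8.92896677e-05,
        4.06186637e-04, -2.86427487e-03, -3.78106522e-05]), 'tau': array([-5.60517503e-05, -5.27554643e+01, -1.26687616e+00, -1.53424072e+01,
       -5.26541204e-02,  6.41827777e-03,  1.49505950e-04]), 'position': array([ 177.78015588, -598.53407751,  237.91516898]), 'tcp_rot': array([-3.13979355e+00,  1.35988563e-04,  2.88916895e-01]), 'contact_force': array([0.64369323, 1.56538793, 0.22497026]), 'wrist_torque': array([ 1.85594848e-02, -9.57677087e-06, -4.28811653e-02]), 'gripper_force': 0.0, 'opening': 88.4606546670727}
top [ 245.19250167   10.35002721 1315.93132968] [-2.93526489e+00  6.21499097e-04 -1.61977199e+00] [[476.79561591   0.         277.9793912 ]
 [  0.         476.79561591 217.6423324 ]
 [  0.           0.           1.        ]]
scene [-12.26062241 759.25949909 536.15840501] [-2.04417358 -0.00543318 -2.52431849] [[426.13547639   0.         283.1756531 ]
 [  0.         426.13547639 212.91997253]
 [  0.           0.           1.        ]]
```

View pics/top0.png

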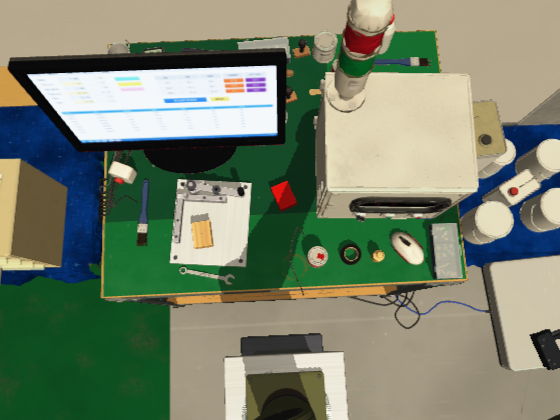

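View pics/scene0.png

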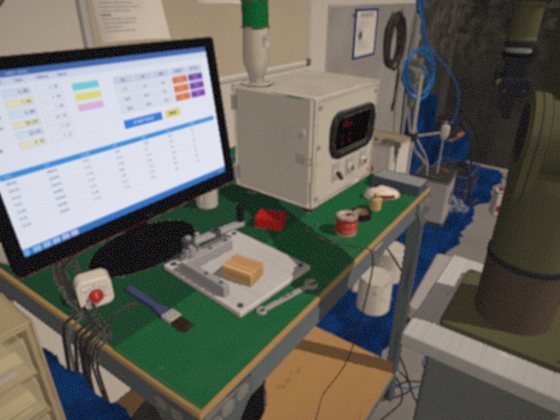

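```bash
cat > h.py <<'E'
from plant import *
import numpy as np, cv2
from scipy.spatial.transform import Rotation as Ro
def rpy(r): return Ro.from_euler('xyz',r).as_matrix()
def world(f,uv,z):
    K=np.array(f["mtx"]);R=f["R"] if "R" in f else rpy(f["rotation"]);t=np.array(f["xyz"])
    uv=np.atleast_2d(np.array(uv,float)); d=np.c_[uv,np.ones(len(uv))]@np.linalg.inv(K).T@R.T
    return t+d*((z-t[2])/d[:,2])[:,None]
def wrist():
    s=read_state(); f=dict(grab_frame("wrist")); T=np.eye(4);T[:3,:3]=rpy(s["tcp_rot"]);T[:3,3]=s["position"]
    C=T@np.array(f["tool_from_camera"]); f["R"]=C[:3,:3]; f["xyz"]=C[:3,3]; return s,f
E
python3 - <<'E'
from h import *
f=dict(np.load("top0.npz"))
im=f["image"][165:285,120:270]
cv2.imwrite("pics/topc.png",cv2.resize(im,None,fx=5,fy=5,interpolation=cv2.INTER_CUBIC)[:,:,::-1])
P=lambda n,uv,z:print(n,world(f,uv,z).round(0)[:,:2].tolist())
P("plate",[(178,180),(251,183),(245,266),(170,265)],12)
P("block",[(202,232)],42)
P("knob",[(240,191)],100)
print(grab_frame("wrist")["tool_from_camera"].round(3).tolist())
E
```

```text
plate [[641.0, 276.0], [622.0, 69.0], [387.0, 95.0], [400.0, 300.0]]
block [[482.0, 206.0]]
knob [[576.0, 95.0]]
[[0.001, -0.966, -0.258, 65.217], [1.0, 0.001, 0.0, -1.303], [-0.0, -0.258, 0.966, -146.204], [0.0, 0.0, 0.0, 1.0]]
```

View pics/topc.png

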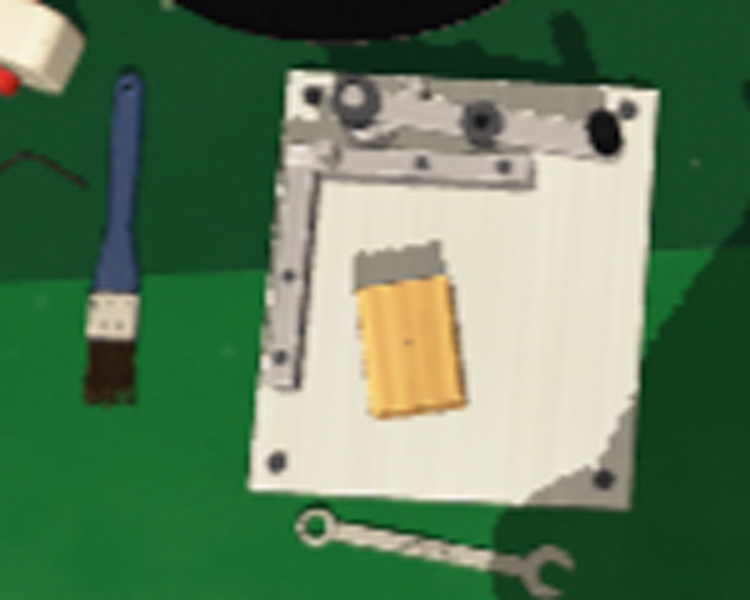

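Request:
arm_command:
  series:
    - [0.85,-0.97,0,0,0,0,1]
    - [0.85,-0.97,0,0,0,0,1]
    - [0.85,-0.97,0,0,0,0,1]
    - [0.85,-0.97,0,0,0,0,1]
    - [0.85,-0.97,0,0,0,0,1]
    - [0.85,-0.97,0,0,0,0,1]
    - [0.85,-0.97,0,0,0,0,1]
    - [0.85,-0.97,0,0,0,0,1]

```text
time: 1.15
position: [264.4, -410.7, 238.6]
tcp_rot: [-3.141, 0.0, 0.289]
contact_force: [0.0, -0.1, -0.0]
opening: 88.2
gripper_force: 0.0
```

Request:
arm_command:
  series:
    - [0.85,-0.97,0,0,0,0,1]
    - [0.85,-0.97,0,0,0,0,1]
    - [0.85,-0.97,0,0,0,0,1]
    - [0.85,-0.97,0,0,0,0,1]
    - [0.85,-0.97,0,0,0,0,1]
    - [0.85,-0.97,0,0,0,0,1]
    - [0.85,-0.97,0,0,0,0,1]
    - [0.85,-0.97,0,0,0,0,1]

```text
time: 2.15
position: [350.6, -223.3, 238.7]
tcp_rot: [3.142, -0.0, 0.289]
contact_force: [-0.5, -0.3, 0.6]
opening: 88.5
gripper_force: 0.0
```

Tracks well.

Request:
arm_command:
  series:
    - [0.47,-0.95,0,0,0,0,1]
    - [0.43,-0.95,0,0,0,0,1]
    - [0.43,-0.95,0,0,0,0,1]
    - [0.43,-0.95,0,0,0,0,1]
    - [0.43,-0.95,0,0,0,0,1]
    - [0.43,-0.95,0,0,0,0,1]
    - [0.43,-0.95,0,0,0,0,1]
    - [0.43,-0.95,0,0,0,0,1]

```text
time: 3.15
position: [373.8, -57.9, 238.7]
tcp_rot: [3.142, -0.0, 0.289]
contact_force: [0.0, 0.6, 0.0]
opening: 88.5
gripper_force: 0.0
```

Request:
arm_command:
  series:
    - [0.43,-0.95,0,0,0,0,1]
    - [0.43,-0.95,0,0,0,0,1]
    - [0.78,-0.88,0,0,0,-0.98,1]
    - [0.8,-0.8,0,0,0,-0.98,1]
    - [0.95,-0.7,0,0,0,-0.98,1]
    - [1,-0.55,0,0,0,-0.98,1]
    - [1,-0.4,0,0,0,-0.98,1]
    - [1,-0.2,0,0,0,-0.98,1]

```text
time: 4.15
position: [436.1, 106.3, 238.7]
tcp_rot: [3.141, -0.001, 1.003]
contact_force: [-0.4, -0.6, -0.7]
opening: 88.3
gripper_force: 0.0
```

Request:
arm_command:
  series:
    - [1,0.1,0,0,0,-0.98,1]
    - [1,0.3,0,0,0,-0.98,1]
    - [0,0.5,0,0,0,-0.98,1]
    - [0,0,0,0,0,-0.98,1]
    - [0,0,0,0,0,0,1]

```text
time: 4.78
position: [472.0, 132.9, 238.5]
tcp_rot: [-3.141, -0.001, 1.466]
contact_force: [-0.4, -0.7, 1.0]
opening: 88.1
gripper_force: 0.0
```

```bash
python3 - <<'E'
from h import *
s,f=wrist();np.savez("w1.npz",**f);cv2.imwrite("pics/w1.png",f["image"][:,:,::-1])
print(s["position"],s["tcp_rot"],s["qpos"].round(2),f["xyz"],f["mtx"][0,0])
E
```

```text
[471.96134507 132.93945545 238.53390137] [-3.14146789e+00 -5.92214693e-04  1.46617455e+00] [-0.07  0.54 -0.47  1.95  0.36  0.72 -0.85] [477.67164562 199.57402291 384.77877227] 335.4828505421011
```

View pics/w1.png

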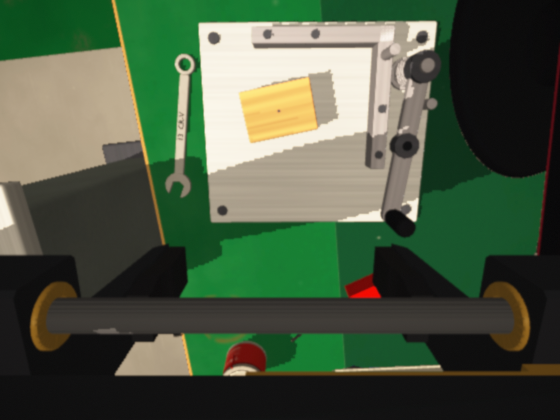

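```bash
cat >> h.py <<'E'
def block(f):
    hsv=cv2.cvtColor(f["image"],cv2.COLOR_RGB2HSV)
    m=cv2.inRange(hsv,(12,90,120),(30,255,255)); m[240:]=0
    n,l,st,_=cv2.connectedComponentsWithStats(m); i=1+np.argmax(st[1:,4])
    c=max(cv2.findContours((l==i).astype(np.uint8),cv2.RETR_EXTERNAL,cv2.CHAIN_APPROX_NONE)[0],key=len)
    return world(f,c[:,0],42)[:,:2]
def jigrel(p,c,a):
    R=np.array([[np.cos(a),-np.sin(a)],[np.sin(a),np.cos(a)]]); return (np.atleast_2d(p)-c)@R
E
python3 - <<'E'
from h import *
f=dict(np.load("w1.npz"))
p=world(f,[(199,24),(437,21),(418,221),(210,222)],12)[:,:2]
q=np.array([(-175,25),(65,25),(65,-185),(-175,-185)],float)
pc,qc=p.mean(0),q.mean(0);A=(p-pc);B=(q-qc)
a=np.arctan2((B[:,0]*A[:,1]-B[:,1]*A[:,0]).sum(),(A*B).sum());R=np.array([[np.cos(a),-np.sin(a)],[np.sin(a),np.cos(a)]])
c=pc-R@qc;print("corner",c,"yaw",a,"res",(A-B@R.T).round(1).tolist())
print("fence inner pts",jigrel(world(f,[(255,47),(372,46),(366,166)],38)[:,:2],c,a).round(1).tolist())
b=block(f);r=cv2.minAreaRect(jigrel(b,c,a).astype(np.float32));print("block in jig",r)
print("knob top",jigrel(world(f,[(390,215)],103)[:,:2],c,a),"hub",jigrel(world(f,[(427,66)],72)[:,:2],c,a))
E
```

```text
corner [577.69615946 259.48553749] yaw -0.09540398018257128 res [[0.8, -1.3], [-0.8, -0.3], [0.8, 0.4], [-0.7, 1.2]]
fence inner pts [[-116.8, -2.8], [-6.0, -2.8], [-5.0, -116.6]]
block in jig ((-94.89353942871094, -60.553131103515625), (69.55449676513672, 50.005367279052734), 11.308307647705078)
knob top [[   1.80260719 -150.70058977]] hub [[ 34.0581059  -25.56116935]]
```

Request:
arm_command:
  series:
    - [0,0,1,0,0,-0.08,-0.32]
    - [0,0,1,0,0,0,-0.32]
    - [0,0,1,0,0,0,-0.32]
    - [0,0,1,0,0,0,-0.32]
    - [0,0,1,0,0,0,-0.32]
    - [0,0,1,0,0,0,-0.32]
    - [0,0,1,0,0,0,-0.32]
    - [0,0,1,0,0,0,-0.32]

```text
time: 5.82
position: [472.0, 133.0, 78.2]
tcp_rot: [3.141, -0.0, 1.474]
contact_force: [0.2, -0.9, -0.2]
opening: 30.3
gripper_force: 0.0
```

Request:
arm_command:
  series:
    - [0,0,0.9,0,0,0,-0.32]
    - [0,0,0.9,0,0,0,-0.32]
    - [0,0,0,0,0,0,-0.32]
    - [1,0,0,0,0,0,-0.32]
    - [0.4,0,0,0,0,0,-0.32]
    - [0.4,0,0,0,0,0,-0.32]
    - [0.4,0,0,0,0,0,-0.32]
    - [0.4,0,0,0,0,0,-0.32]

```text
time: 6.82
position: [476.7, 184.7, 42.8]
tcp_rot: [3.141, 0.0, 1.474]
contact_force: [0.0, 0.3, -0.1]
opening: 30.3
gripper_force: 0.0
```

```bash
cat >> h.py <<'E'
C=np.array([577.7,259.5]);A=-0.0954
def rep():
    s,f=wrist(); 
    print("tcp jig",jigrel(s["position"][:2],C,A).round(1),s["position"][2].round(1),"F",s["contact_force"].round(1),"yaw-rel",(s["tcp_rot"][2]-A).round(4),s["opening"].round(1))
    try: print("block",cv2.minAreaRect(jigrel(block(f),C,A).astype(np.float32)))
    except Exception as e: print(e)
    return s,f
E
python3 - <<'E'
from h import *
s,f=rep();cv2.imwrite("pics/w2.png",f["image"][:,:,::-1])
E
```

```text
Traceback (most recent call last):
  File "h.py", line 23, in rep
    print("tcp jig",jigrel(s["position"][:2],C,A).round(1),s["position"][2].round(1),"F",s["contact_force"].round(1),"yaw-rel",(s["tcp_rot"][2]-A).round(4),s["opening"].round(1))
                                                                                                                                                            ^^^^^^^^^^^^^^^^^^
AttributeError: 'float' object has no attribute 'round'
```

```bash
sed -i 's/s\["opening"\].round(1)/round(s["opening"],1)/' h.py
python3 - <<'E'
from h import *
s,f=rep();cv2.imwrite("pics/w2.png",f["image"][:,:,::-1])
E
```

```text
tcp jig [[-93.4 -82.3]] 42.8 F [-0.3  2.  -0.5] yaw-rel 1.571 30.2
block ((-96.10041809082031, -54.547889709472656), (69.25900268554688, 43.377227783203125), 11.174858093261719)
```

View pics/w2.png

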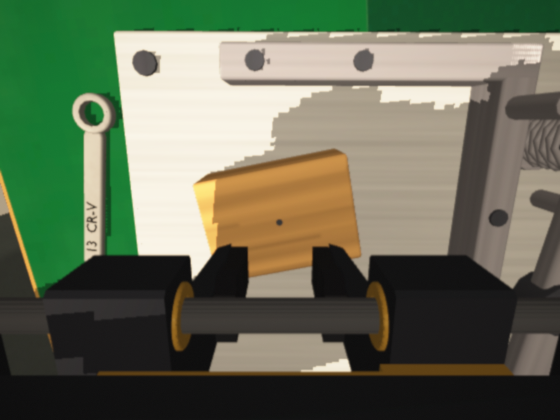

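Request:
arm_command:
  series:
    - [0.3,0,0,0,0,0,-0.32]
    - [0.3,0,0,0,0,0,-0.32]
    - [0.3,0,0,0,0,0,-0.32]
    - [0.3,0,0,0,0,0,-0.32]

```text
time: 7.42
position: [478.9, 208.7, 42.7]
tcp_rot: [3.142, -0.0, 1.474]
contact_force: [-0.5, 0.4, -0.2]
opening: 29.9
gripper_force: 0.0
```

```bash
python3 -c "
from h import *
s,f=rep()"
```

```text
tcp jig [[-93.5 -60. ]] 42.7 F [-0.5  0.4 -0.2] yaw-rel 1.5698 29.9
block ((-97.74386596679688, -35.44412612915039), (70.50419616699219, 22.753965377807617), 0.02399570494890213)
```

```bash
python3 -c "
from h import *
s,f=rep();b=jigrel(block(f),C,A);print(b.min(0),b.max(0));cv2.imwrite('pics/w3.png',f['image'][:,:,::-1])"
```

```text
tcp jig [[-93.5 -58.7]] 42.8 F [-0.3 -0.1  0.2] yaw-rel 1.5709 30.0
block ((-97.80091857910156, -34.90863037109375), (70.60504913330078, 21.38871192932129), 0.0772450864315033)
[-133.08965275  -45.64997879] [-62.48398658 -24.17788654]
```

View pics/w3.png

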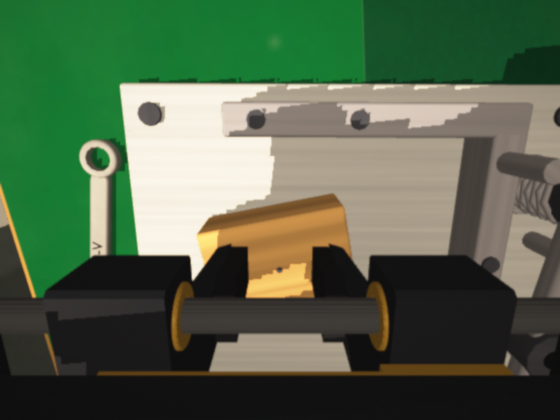

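```bash
python3 -c "
from h import *
s,f=wrist();D=f['depth'];K=f['mtx']
T=np.array(f['tool_from_camera'])
for u,v in [(280,230),(280,285),(235,252),(235,270),(325,252),(210,280),(260,225),(280,160),(300,118),(280,200)]:
    d=D[v,u];p=T@np.array([(u-K[0,2])/K[0,0]*d,(v-K[1,2])/K[1,1]*d,d,1]);w=f['R']@np.array([(u-K[0,2])/K[0,0]*d,(v-K[1,2])/K[1,1]*d,d])+f['xyz'];print(u,v,d,p[:3].round(0),'world z',w[2].round(1))
print(s['position'],s['contact_force'],s['tau'].round(1))
"
```

```text
280 230 153.51714 [18. -1. -0.] world z 43.1
280 285 162.3536 [-11.  -1.   1.] world z 41.6
235 252 147.65898 [ 10. -21.  -8.] world z 51.2
235 270 132.18869 [  9. -19. -25.] world z 67.5
325 252 149.20251 [10. 19. -7.] world z 49.8
210 280 120.46686 [ 11. -26. -36.] world z 79.2
260 225 152.97556 [ 20. -10.  -0.] world z 43.1
280 160 175.49632 [46. -1. 30.] world z 12.8
300 118 145.2309 [67.  7.  4.] world z 38.5
280 200 181.41797 [25. -1. 30.] world z 12.5
[478.98997552 209.43515226  42.72293915] [-0.74746219  0.05974748 -1.28835139] [  0.1 -50.5  -1.3  -5.1  -0.   -0.   -0. ]
```

Request:
arm_command:
  series:
    - [-1,0,0,0,0,0,-0.32]
    - [-1,0,0,0,0,0,-0.32]
    - [-1,0,0,0,0,0,-0.32]
    - [0,0,0,0,0,0,-0.32]
    - [0,0,0.15,0,0,0,-0.32]
    - [0,0,0.1,0,0,0,-0.32]
    - [0,0,0,0,0,0,-0.32]

```text
time: 8.45
position: [473.1, 149.3, 37.5]
tcp_rot: [-3.141, -0.0, 1.475]
contact_force: [-1.3, -0.0, 0.0]
opening: 30.2
gripper_force: 0.0
```

```bash
python3 -c "
from h import *
s,f=wrist();D=f['depth'];K=f['mtx'];T=np.array(f['tool_from_camera']);print(s['position'],s['contact_force'])
b=jigrel(block(f),C,A);print(cv2.minAreaRect(b.astype(np.float32)))
for u in (230,240,322):
  for v in range(225,275,5):
    d=D[v,u];c=np.array([(u-K[0,2])/K[0,0]*d,(v-K[1,2])/K[1,1]*d,d,1]);print(u,v,(T@c)[:3].round(0),f['image'][v,u])
"
```

```text
[473.05669771 149.26306903  37.45794512] [-1.2968636  -0.04093306  0.01095098]
((-94.9276351928711, -60.66313934326172), (69.34175872802734, 49.67424392700195), 11.351017951965332)
230 225 [ 12. -28.  25.] [172 160 140]
230 230 [ 10. -28.  24.] [171 160 141]
230 235 [  6. -28.  25.] [175 163 143]
230 240 [  3. -28.  26.] [165 154 135]
230 245 [ 11. -24.  -2.] [55 51 45]
230 250 [ 10. -24.  -5.] [17 16 16]
230 255 [  9. -23. -10.] [16 14 14]
230 260 [ 10. -22. -17.] [16 15 14]
230 265 [ 10. -21. -21.] [16 14 13]
230 270 [ 10. -21. -25.] [17 15 16]
240 225 [ 12. -22.  24.] [172 160 140]
240 230 [  9. -23.  25.] [172 160 141]
240 235 [  6. -23.  25.] [175 163 143]
240 240 [  4. -23.  25.] [165 153 135]
240 245 [  1. -23.  25.] [159 147 129]
240 250 [ 10. -19.  -5.] [16 14 14]
240 255 [ 10. -18. -11.] [16 15 14]
240 260 [ 10. -18. -16.] [16 15 14]
240 265 [ 10. -17. -22.] [17 15 15]
240 270 [  9. -17. -23.] [16 14 13]
322 225 [12. 21. 25.] [170 158 138]
322 230 [10. 21. 25.] [167 156 137]
322 235 [ 6. 22. 26.] [173 161 141]
322 240 [ 3. 22. 26.] [164 153 134]
322 245 [ 1. 22. 25.] [160 149 130]
322 250 [10. 18. -5.] [17 15 15]
322 255 [ 10.  17. -11.] [17 16 15]
322 260 [ 10.  17. -16.] [16 14 13]
322 265 [ 10.  16. -20.] [16 15 14]
322 270 [  67.   -1. -146.] [16 15 15]
```

Request:
arm_command:
  series:
    - [0,0,0.15,0,0,0,-0.32]
    - [0,0,0,0,0,0,-0.32]

```text
time: 8.75
position: [473.0, 148.6, 34.5]
tcp_rot: [-3.141, 0.0, 1.475]
contact_force: [0.1, -0.2, -0.7]
opening: 29.9
gripper_force: 0.0
```

Request:
arm_command:
  series:
    - [0,0,0.3,0,0,0,-0.32]
    - [0,0,0.3,0,0,0,-0.32]
    - [0,0,0.15,0,0,0,-0.32]
    - [0,0,0,0,0,0,-0.32]

```text
time: 9.25
position: [473.0, 148.4, 19.4]
tcp_rot: [-3.141, 0.0, 1.475]
contact_force: [0.3, 0.7, -0.6]
opening: 29.9
gripper_force: 0.0
```

Request:
arm_command:
  series:
    - [0.5,0,0,0,0,0,-0.32]
    - [0.4,0,0,0,0,0,-0.32]
    - [0.4,0,0,0,0,0,-0.32]
    - [0.4,0,0,0,0,0,-0.32]
    - [0.4,0,0,0,0,0,-0.32]
    - [0.4,0,0,0,0,0,-0.32]
    - [0.3,0,0,0,0,0,-0.32]
    - [0,0,0,0,0,0,-0.32]

```text
time: 10.25
position: [478.6, 205.2, 19.7]
tcp_rot: [3.141, -0.001, 1.475]
contact_force: [-0.4, -0.7, 0.5]
opening: 29.8
gripper_force: 0.0
```

```bash
sed -i 's/m\[240:\]=0/m[300:]=0/' h.py; python3 -c "
from h import *
s,f=rep();b=jigrel(block(f),C,A);print(b.min(0),b.max(0))"
```

```text
tcp jig [[-93.4 -63.5]] 19.7 F [-0.4 -0.7  0.5] yaw-rel 1.5706 29.8
block ((-89.83320617675781, -25.75998878479004), (69.16508483886719, 50.1219367980957), 0.06332652270793915)
[-124.43832485  -50.84028204] [-55.27250764  -0.6684693 ]
```

Request:
arm_command:
  series:
    - [0.08,0,0,0,0,0,-0.32]
    - [0.08,0,0,0,0,0,-0.32]
    - [0,0,0,0,0,0,-0.32]

```text
time: 10.68
position: [478.9, 207.5, 19.7]
tcp_rot: [3.142, -0.0, 1.474]
contact_force: [-1.2, -0.5, 0.1]
opening: 29.8
gripper_force: 0.0
```

Request:
arm_command:
  series:
    - [0.1,0,0,0,0,0,-0.32]
    - [0,0,0,0,0,0,-0.32]

```text
time: 10.92
position: [478.8, 208.0, 19.7]
tcp_rot: [-3.141, 0.003, 1.473]
contact_force: [-0.3, -3.2, 0.9]
opening: 29.8
gripper_force: 1.8
```

Request:
arm_command:
  series:
    - [0.1,0,0,0,0,0,-0.32]
    - [0,0,0,0,0,0,-0.32]

```text
time: 11.18
position: [478.7, 208.1, 19.7]
tcp_rot: [-3.141, 0.006, 1.472]
contact_force: [-0.8, -6.5, 4.2]
opening: 30.2
gripper_force: 3.5
```

```bash
python3 -c "
from h import *
s,f=rep();b=jigrel(block(f),C,A);print(b.min(0),b.max(0))"
```

```text
tcp jig [[-93.6 -60.6]] 19.7 F [-0.8 -6.5  4.2] yaw-rel 1.5676 30.2
block ((-89.90510559082031, -23.7132568359375), (49.903038024902344, 69.14735412597656), 89.84169006347656)
[-124.48025139  -48.68019292] [-55.27719004   1.32046783]
```

Request:
arm_command:
  series:
    - [-1,0,0,0,0,0,-0.73]
    - [-1,0,-0.5,0,0,-0.937,-0.73]
    - [0,0,-1,0,0,-0.937,-0.73]
    - [0,0,-1,0,0,-0.937,-0.73]
    - [0,0,-0.5,0,0,-0.937,-0.73]
    - [0,0,0,0,0,-0.937,-0.73]
    - [0,0,0,0,0,-0.937,-0.73]
    - [0,0,0,0,0,-0.937,-0.73]

```text
time: 12.22
position: [475.4, 171.7, 79.8]
tcp_rot: [3.14, -0.001, 2.266]
contact_force: [0.5, 0.3, 0.3]
opening: 11.7
gripper_force: 0.0
```

Request:
arm_command:
  series:
    - [0,0,0,0,0,-0.937,-0.73]
    - [0,0,0,0,0,-0.937,-0.73]
    - [0,0,0,0,0,-0.937,-0.73]
    - [0,0,0,0,0,-0.937,-0.73]
    - [0,0,0,0,0,-0.937,-0.73]
    - [0,0,0,0,0,-0.937,-0.73]
    - [0,0,0,0,0,-0.937,-0.73]
    - [0,0,0,0,0,0,-0.73]

```text
time: 13.22
position: [475.3, 171.6, 79.6]
tcp_rot: [3.14, -0.0, 3.047]
contact_force: [1.5, 0.4, -0.1]
opening: 11.9
gripper_force: 0.0
```

```bash
python3 -c "
from h import *
s,f=rep();b=jigrel(block(f),C,A);print(b.min(0),b.max(0),s['qpos'].round(2))"
```

```text
tcp jig [[-93.6 -97.3]] 79.6 F [ 1.5  0.4 -0.1] yaw-rel 3.1426 11.9
block ((-103.38716125488281, -27.438217163085938), (55.691959381103516, 52.69095993041992), 89.6069564819336)
[-129.66546881  -55.28057686] [-76.85523605   0.54245878] [-0.05  0.88 -0.65  2.03  1.    0.58  0.06]
```

Request:
arm_command:
  series:
    - [0.75,0.92,0,0,0,0,-0.73]
    - [0.75,0.92,0,0,0,0,-0.73]
    - [0.75,0.92,0,0,0,0,-0.73]
    - [0.75,0.92,0,0,0,0,-0.73]
    - [0,0,1,0,0,0,-0.73]
    - [0,0,1,0,0,0,-0.73]
    - [0,0,1,0,0,0,-0.73]
    - [0,0,0,0,0,0,-0.73]

```text
time: 14.28
position: [421.8, 250.1, 18.9]
tcp_rot: [-3.14, -0.001, 3.048]
contact_force: [-0.4, -0.3, 0.9]
opening: 11.8
gripper_force: 0.0
```

```bash
python3 -c "
from h import *
s,f=rep()"
```

```text
tcp jig [[-154.3  -24.2]] 18.9 F [-0.4 -0.3  0.9] yaw-rel 3.1434 11.8
block ((-246.72267150878906, -25.66217041015625), (3.0669307708740234, 188.94293212890625), 5.617738723754883)
```

Request:
arm_command:
  series:
    - [-0.5,0,0,0,0,0,-0.73]
    - [-0.4,0,0,0,0,0,-0.73]
    - [-0.4,0,0,0,0,0,-0.73]
    - [-0.4,0,0,0,0,0,-0.73]
    - [-0.4,0,0,0,0,0,-0.73]
    - [-0.4,0,0,0,0,0,-0.73]
    - [-0.4,0,0,0,0,0,-0.73]
    - [0,0,0,0,0,0,-0.73]

```text
time: 15.32
position: [481.2, 244.9, 19.6]
tcp_rot: [3.141, 0.001, 3.047]
contact_force: [-0.1, -0.6, 0.1]
opening: 12.1
gripper_force: 0.0
```

```bash
python3 -c "
from h import *
s,f=rep()"
```

```text
tcp jig [[-94.7 -23.7]] 19.6 F [-0.1 -0.6  0.1] yaw-rel 3.1426 12.1
block ((-95.09210205078125, -19.767847061157227), (7.2252984046936035, 4.925817489624023), 0.1928141713142395)
```

Request:
arm_command:
  series:
    - [-0.3,0,0,0,0,0,-0.73]
    - [-0.3,0,0,0,0,0,-0.73]
    - [-0.1,0,0,0,0,0,-0.73]
    - [0,0,0,0,0,0,-0.73]

```text
time: 15.88
position: [494.4, 243.7, 19.7]
tcp_rot: [3.142, 0.0, 3.048]
contact_force: [-0.0, -0.1, 0.2]
opening: 11.9
gripper_force: 0.0
```

Request:
arm_command:
  series:
    - [-0.1,0,0,0,0,0,-0.73]
    - [0,0,0,0,0,0,-0.73]

```text
time: 16.12
position: [496.1, 243.6, 19.7]
tcp_rot: [-3.142, -0.0, 3.049]
contact_force: [-0.4, -0.0, -0.8]
opening: 12.2
gripper_force: 0.1
```

Request:
arm_command:
  series:
    - [-0.1,0,0,0,0,0,-0.73]
    - [0,0,0,0,0,0,-0.73]

```text
time: 16.38
position: [496.2, 243.7, 19.7]
tcp_rot: [-3.141, -0.003, 3.05]
contact_force: [-5.2, 0.1, 2.5]
opening: 11.8
gripper_force: 2.5
```

Request:
arm_command:
  series:
    - [-0.08,0,0,0,0,0,-0.73]
    - [0,0,0,0,0,0,-0.73]
    - [0.5,0,0,0,0,0,-0.73]
    - [0.5,0,-0.5,0,0,0,-0.5]
    - [0,0,-1,0,0,0,-0.5]
    - [0,0,-1,0,0,0,-0.5]
    - [0,0,-1,0,0,0,-0.5]
    - [0,0,-1,0,0,0,-0.5]

```text
time: 17.38
position: [479.9, 245.1, 111.0]
tcp_rot: [-3.142, 0.001, 3.049]
contact_force: [0.5, 0.1, -1.0]
opening: 21.8
gripper_force: 0.0
```

Request:
arm_command:
  series:
    - [0,-1,-1,0,0,0,-0.3]
    - [0,-1,-1,0,0,0,-0.3]
    - [0,-1,-1,0,0,0,-0.3]
    - [0,0,0,0,0,0,-0.3]

```text
time: 17.88
position: [474.9, 184.2, 171.0]
tcp_rot: [-3.141, 0.003, 3.046]
contact_force: [-0.4, -0.1, 0.1]
opening: 31.1
gripper_force: 0.0
```

```bash
python3 -c "
from h import *
s,f=rep();b=jigrel(block(f),C,A);print(b.min(0),b.max(0));np.savez('w4.npz',**f);cv2.imwrite('pics/w4.png',f['image'][:,:,::-1])"
```

```text
tcp jig [[-95.1 -84.7]] 171.0 F [-0.4 -0.1  0.1] yaw-rel 3.1417 31.1
block ((-50.488162994384766, -26.287229537963867), (56.495121002197266, 52.53813171386719), 0.08713769167661667)
[-78.76210164 -52.59648922] [-2.22728739e+01 -1.92611300e-02]
```

View pics/w4.png

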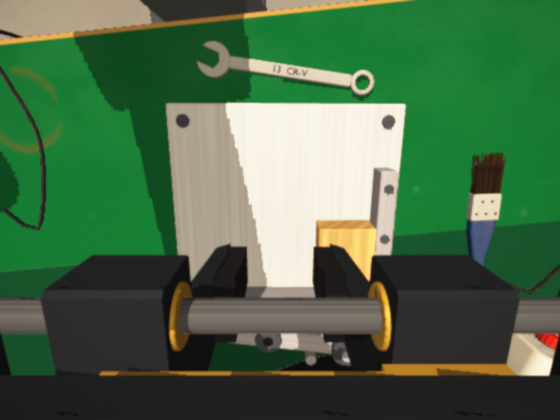

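```bash
python3 -c "
from h import *
def cloud(f,R):
    D=f['depth'];K=f['mtx'];v,u=np.mgrid[:420,:560];c=np.stack([(u-K[0,2])/K[0,0]*D,(v-K[1,2])/K[1,1]*D,D],-1)
    return (c@R.T+f['xyz'])[D>0]
f=dict(np.load('top0.npz'));p=cloud(f,rpy(f['rotation']))
m=p[(p[:,2]>130)&(p[:,0]>500)&(p[:,0]<900)&(p[:,1]>-80)&(p[:,1]<250)];print('monitor minx',np.percentile(m[:,0],[0,1,5]),'z at front',m[m[:,0]<m[:,0].min()+20][:,2].min())
m=p[(p[:,2]>130)&(p[:,0]>400)&(p[:,0]<900)&(p[:,1]<0)];print('cabinet maxy',m[:,1].max())
f=dict(np.load('w1.npz'));p=cloud(f,f['R']);j=jigrel(p[:,:2],C,A)
k=(p[:,2]>92)&(p[:,2]<112)&(j[:,1]<-120)&(j[:,1]>-200)&(j[:,0]>-20)&(j[:,0]<90)
print('knob',j[k].mean(0),j[k].min(0),j[k].max(0),p[k][:,2].max(),p[k][:,:2].mean(0))
f=dict(np.load('w4.npz'));p=cloud(f,f['R']);j=jigrel(p[:,:2],C,A)
for z0,z1 in((40,44),(36,39.8)):
  k=(p[:,2]>z0)&(p[:,2]<z1)&(j[:,0]>-70)&(j[:,0]<-55)&(j[:,1]>-70)&(j[:,1]<30);print(z0,k.sum(),j[k].min(0),j[k].max(0))
"
```

```text
monitor minx [707.06922887 717.72773395 724.78093743] z at front 130.0511175009076
cabinet maxy -0.022561063970721662
knob [  15.31645274 -161.64690277] [   8.01664668 -171.15846185] [  26.04068184 -154.39194727] 105.11264206776957 [577.54907334  97.12915249]
40 936 [-69.99864181 -50.10838094] [-55.0004878   11.92814314]
36 227 [-69.86045757 -50.07090083] [-55.03804428  15.39014231]
```

Request:
arm_command:
  series:
    - [-0.94,-0.66,0,0,0,0,0.02]
    - [-0.94,-0.66,0,0,0,0,0.02]
    - [-0.94,-0.66,0,0,0,0,0.02]
    - [-0.94,-0.66,0,0,0,0,0.02]
    - [-0.94,-0.66,0,0,0,0,0.02]
    - [-0.94,-0.66,0,0,0,0,0.02]
    - [0,0,0,0,0,0,0.02]
    - [0,0,0,0,0,0,0.02]

```text
time: 18.92
position: [578.2, 97.8, 169.3]
tcp_rot: [3.141, -0.001, 3.051]
contact_force: [-0.5, 0.1, -0.0]
opening: 45.2
gripper_force: 0.0
```

```bash
python3 -c "
from h import *
s,f=rep();np.savez('w5.npz',**f);cv2.imwrite('pics/w5.png',f['image'][:,:,::-1])
for p in([18.2,-164,103],):
  a=A;R=np.array([[np.cos(a),-np.sin(a)],[np.sin(a),np.cos(a)]]);w=np.r_[C+R@p[:2],p[2]];c=f['R'].T@(w-f['xyz']);print((f['mtx']@c/c[2])[:2])
"
```

```text
tcp jig [[  15.9 -161. ]] 169.3 F [-0.5  0.1 -0. ] yaw-rel 3.146 45.2
block ((-35.94609451293945, -30.160778045654297), (70.72480010986328, 59.42426300048828), 0.10344960540533066)
[273.57097497 227.61975373]
```

View pics/w5.png

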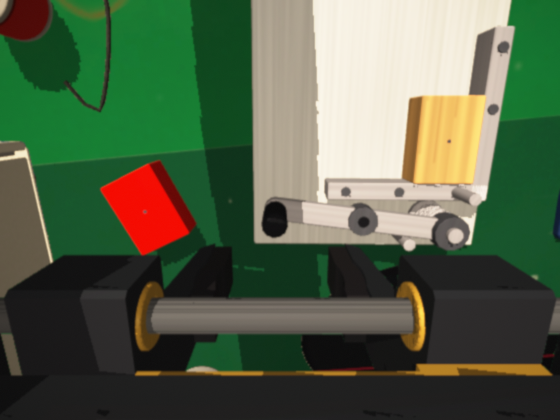

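Request:
arm_command:
  series:
    - [-0.1,-0.15,1,0,0,0,0.02]
    - [0,0,1,0,0,0,0.02]
    - [0,0,1,0,0,0,0.02]
    - [0,0,1,0,0,0,0.02]
    - [0,0,0.6,0,0,0,0.02]
    - [0,0,0.4,0,0,0,0.02]
    - [0,0,0,0,0,0,0.02]

```text
time: 19.85
position: [580.8, 92.9, 69.3]
tcp_rot: [-3.141, -0.0, 3.049]
contact_force: [-0.0, -1.0, -0.5]
opening: 44.9
gripper_force: 0.0
```

Request:
arm_command:
  series:
    - [0,0,0,0,0,0,-0.5]
    - [0,0,0,0,0,0,-0.8]
    - [0,0,0,0,0,0,-0.8]
    - [0,0,0,0,0,0,-0.8]
    - [0,0,0,0,0,0,-0.8]
    - [0,0,0,0,0,0,-0.8]
  newtons: 20

```text
time: 20.6
position: [581.3, 93.8, 70.1]
tcp_rot: [3.14, 0.001, 3.049]
contact_force: [0.5, 3.4, 2.8]
opening: 17.1
gripper_force: 20.0
```

```bash
python3 -c "
from h import *
s,f=rep()"
```

```text
tcp jig [[  19.4 -164.6]] 70.1 F [0.5 3.4 2.8] yaw-rel 3.1445 17.1
block ((-35.6985969543457, -39.54716491699219), (68.9612808227539, 52.57958221435547), 0.23049725592136383)
```

Request:
arm_command:
  series:
    - [0.83,0.15,0,0,0,0,-0.8]
    - [0.81,0.25,0,0,0,0,-0.8]
    - [0.77,0.35,0,0,0,0,-0.8]
    - [0.72,0.43,0,0,0,0,-0.8]
    - [0,0,0,0,0,0,-0.8]

```text
time: 21.28
position: [521.3, 120.9, 70.0]
tcp_rot: [-3.139, 0.001, 3.049]
contact_force: [1.6, -2.7, 5.5]
opening: 17.4
gripper_force: 19.9
```

```bash
python3 -c "
from h import *
s,f=rep()"
```

```text
tcp jig [[ -42.9 -143.3]] 70.0 F [ 1.6 -2.7  5.5] yaw-rel 3.1442 17.4
block ((-43.29856872558594, -31.498428344726562), (64.66822814941406, 62.18599319458008), 0.23290307819843292)
```

Request:
arm_command:
  series:
    - [0.67,0.52,0,0,0,0,-0.8]
    - [0.6,0.6,0,0,0,0,-0.8]
    - [0.52,0.67,0,0,0,0,-0.8]
    - [0.44,0.72,0,0,0,0,-0.8]
    - [0,0,0,0,0,0,-0.8]

```text
time: 21.95
position: [478.1, 171.5, 69.3]
tcp_rot: [-3.131, -0.004, 3.047]
contact_force: [-4.6, -8.9, 14.3]
opening: 17.3
gripper_force: 20.4
```

Request:
arm_command:
  series:
    - [0.35,0.77,0,0,0,0,-0.8]
    - [0.25,0.8,0,0,0,0,-0.8]
    - [0.15,0.83,0,0,0,0,-0.8]
    - [0,0,0,0,0,0,-0.8]

```text
time: 22.45
position: [465.8, 220.8, 68.5]
tcp_rot: [-3.13, -0.008, 3.048]
contact_force: [-9.7, -8.7, 9.7]
opening: 17.3
gripper_force: 20.3
```

```bash
python3 -c "
from h import *
s,f=rep();d=jigrel(s['position'][:2],C,A)[0]-[35,-25];print(np.hypot(*d),np.arctan2(-d[0],-d[1])-.12)"
```

```text
tcp jig [[-107.7  -49.1]] 68.5 F [-9.7 -8.7  9.7] yaw-rel 3.1434 17.3
block ((-227.2964630126953, -157.31655883789062), (2.5430426597595215, 44.38105010986328), 5.580926418304443)
144.716036937205 1.2832253393383124
```

Request:
arm_command:
  series:
    - [0.12,0.5,-0.05,0,0,0,-0.8]
    - [0.08,0.4,-0.05,0,0,0,-0.8]
    - [0,0.2,0,0,0,0,-0.8]
    - [0,0,0,0,0,0,-0.8]

```text
time: 23.0
position: [464.8, 240.6, 68.8]
tcp_rot: [-3.128, -0.008, 3.046]
contact_force: [-5.4, -7.1, -5.0]
opening: 17.2
gripper_force: 20.0
```

```bash
python3 -c "
from h import *
s,f=rep();d=jigrel(s['position'][:2],C,A)[0]-[35,-25];print(np.hypot(*d),np.arctan2(-d[0],-d[1])-.12,s['qvel'].round(3))"
```

```text
tcp jig [[-110.6  -29.5]] 68.8 F [-5.4 -7.1 -5. ] yaw-rel 3.1409 17.2
block ((-229.9231719970703, -131.9624786376953), (2.544813632965088, 57.06974411010742), 5.544942378997803)
145.6809374369127 1.4197331852233215 [ 0.005 -0.001  0.001  0.003 -0.    -0.001 -0.   ]
```

Request:
arm_command:
  series:
    - [0,0.15,0,0,0,0,-0.8]
    - [0,0.15,0,0,0,0,-0.8]
    - [0,0,0,0,0,0,-0.8]

```text
time: 23.42
position: [464.9, 245.3, 68.7]
tcp_rot: [-3.125, -0.009, 3.045]
contact_force: [-6.3, -8.6, -3.9]
opening: 17.3
gripper_force: 20.0
```

Request:
arm_command:
  series:
    - [0,0.1,0,0,0,0,-0.8]
    - [0,0,0,0,0,0,-0.8]

```text
time: 23.68
position: [464.9, 245.7, 68.7]
tcp_rot: [-3.122, -0.009, 3.044]
contact_force: [-6.8, -10.7, -1.2]
opening: 17.6
gripper_force: 20.1
```

```bash
python3 -c "
from h import *
s,f=rep();d=jigrel(s['position'][:2],C,A)[0]-[35,-25];print(np.hypot(*d),np.arctan2(-d[0],-d[1])-.12)
g=grab_frame('top');im=g['image'][165:285,120:270];cv2.imwrite('pics/t6.png',cv2.resize(im,None,fx=3,fy=3)[:,:,::-1])
g=grab_frame('scene');im=g['image'][190:330,120:340];cv2.imwrite('pics/s6.png',cv2.resize(im,None,fx=3.5,fy=3.5,interpolation=cv2.INTER_CUBIC)[:,:,::-1])"
```

```text
tcp jig [[-111.   -24.5]] 68.7 F [ -6.8 -10.7  -1.2] yaw-rel 3.1398 17.6
block ((-230.4647979736328, -125.29518127441406), (2.692882776260376, 61.75396728515625), 5.218683242797852)
146.00182560407364 1.4540480910948568
```

View pics/s6.png

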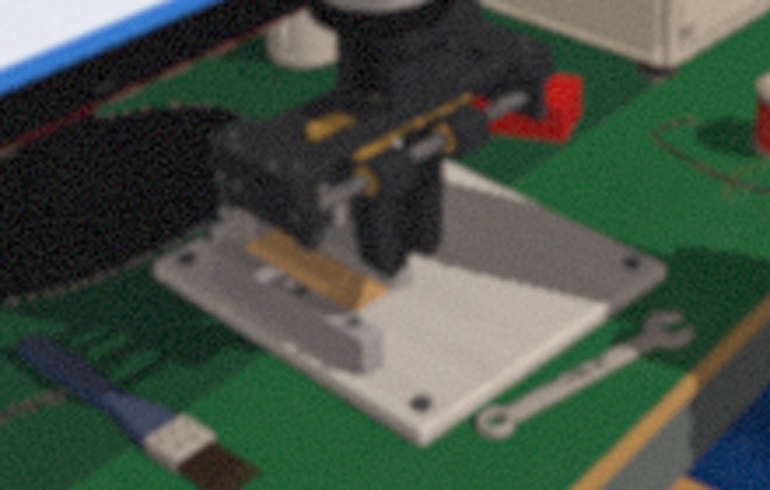

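Request:
arm_command:
  series:
    - [0,0.1,0,0,0,0,-0.8]
    - [0,0,0,0,0,0,-0.8]
    - [0,0,0,0,0,0,-0.8]
    - [0,0,0,0,0,0,-0.8]
    - [0,0,0,0,0,0,-0.8]
    - [0,0,0,0,0,0,-0.8]

```text
time: 24.58
position: [464.9, 246.0, 68.6]
tcp_rot: [-3.119, -0.009, 3.044]
contact_force: [-8.0, -15.0, 2.3]
opening: 17.4
gripper_force: 20.1
```

```bash
python3 -c "
from h import *
s=read_state();d=jigrel(s['position'][:2],C,A)[0]-[35,-25];print(np.arctan2(-d[0],-d[1])-.12,s['contact_force'],s['gripper_force'],s['qvel'].round(3))
print(finish_job())"
```

```text
1.4562110104182668 [ -7.95756663 -15.04819868   2.29724572] 20.071729779622274 [ 0.     0.     0.001  0.     0.001 -0.    -0.   ]
the job is handed in; nothing more can be done
None
```

I handed the job in at about 24.6 s, with the block pushed home against both fences and the guide arm held by its knob at about 1.45 rad, pressed against its stop; no verdict came back. The fingertips sat about 26 mm further back than the interface text says, so the first push passed over the block and I corrected for it.

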